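# Seat a sign stand-off tube in the V-jaw of a drilling fixture

## Task

Take the tall aluminium stand-off tube and stand it upright on the bed of the drilling fixture in front of the V-jaw, clear of its faces, and let go. Then push it along the bed into the V until it has settled against both faces, press it home firmly for a moment (push with about 17 N, never over 22 N), and leave it standing there, centred and touching both faces. Leave the short offcut, the junction box and the lamp where they are.

Things in the scene. Friction and masses are not known exactly. Their poses are not given: they have to be found in the camera images.
- tube: The part to load: a round aluminium stand-off tube standing upright on the table, 48 mm in diameter, 85 mm tall, 150 to 310 g, with a flat black plug in each end (it collides as a solid cylinder). Origin: centre of its underside; z up along its axis.
- fixture: Drilling fixture, fixed to the table: a flat dark steel bed 240 x 150 mm, 12 mm thick, long side along its own x, carrying a bright steel V-jaw. Origin: centre of the bed's underside; x points from the bed's open front into the V, z up. The bed from x = -120 to +15 mm is bare, flat and oiled like the V (friction about 0.2). A 30 x 60 x 40 mm rib stands behind the V. The jaw does not give.
- seat (a point): The place on the top of the bed (12 mm above the table) where the centre of the tube's underside lies when the tube touches both faces: 30 mm along x from the fixture's origin, on the V's centre line. Same axes as the fixture: pushing home is along +x.
- face_left: V plate on the fixture's +y side: upright, 16 mm thick, 40 mm high (top 52 mm above the table). Its face is plane, 52 mm long, ground and oiled (friction about 0.2), from the V's apex at fixture x = 63.9, y = 0 mm to the mouth's edge at x = 27.2, y = 36.8 mm; outer corner x = 38.5, y = 48.1 mm. Origin and axes of this entry: those of the fixture.
- face_right: V plate on the fixture's -y side, the mirror image of face_left: mouth's edge at fixture x = 27.2, y = -36.8 mm. The two faces stand at a right angle, the mouth opening to the fixture's -x. Pressed home means that the tube bears on both plates. Origin and axes of this entry: those of the fixture.
- offcut: Bystander: a short offcut of the same tube, 48 mm in diameter, 40 mm tall, standing on the table. Origin: centre of its underside.
- junction_box: Bystander: closed grey plastic junction box, 89 x 79 mm and 54 mm tall, two black glands on its -y side reaching 16 mm further. Origin: centre of its underside.
- lamp: Bystander: clear cup-shaped sign lamp standing on its narrow foot, 48 mm across at the top, 42 mm tall. Origin: centre of its underside.
Not all that is in view belongs to the job. Leave any green look-alike of the tube alone.

How it is judged:
By the outcome, as a careful person would: the job done as asked, in the order asked, and still so for the second after the job is handed in, with the robot touching nothing.
It also fails if it takes over 64 s, if anything falls off the work surface, if the arm or the gripper's body presses on something with over 40 N, if the wrist force passes 120 N, or if a joint passes its speed limit or range.

## Robot

A 6-joint arm with a two-finger parallel gripper is mounted at the origin on the work surface. World frame = base frame: x ahead of the robot, y to its left, z up, the work surface at z = 0. Lengths are in mm, angles in rad, forces in N, time in s.
With the tool pointing down it reaches from about 350 to 975 mm from the base axis. Payload 7.1 kg.
Tool frame: the origin (TCP) lies midway between the tips of the shut fingers; the grasp point (between the pads) lies 19 mm behind it (ctrl.grip_depth is the distance from the TCP to the grasp point, in mm); z points along the fingers, y is the line along which they close (so a half turn about z gives the same grasp; the last joint's range is limited). The gripper opens to 88 mm and grips with 3 to 60 N. Pads are 20 mm wide; open, the fingers measure 115 mm over their backs; the gripper's body (75 mm by 178 mm) begins 61 mm behind the grasp point.
Start: joints at [1.126, 0.423, 1.63, -0, 1.089, -0.019], TCP at [258.123, 569.19, 222.675] pointing down, gripper open.
Joint ranges: [-3, 3], [-0.9, 2.11], [0.09, 2.58], [-1.31, 4.45], [0.11, 2.69], [-2.54, 2.54]. Speed limits (rad/s): [2.39, 2.39, 3.01, 3.14, 3.14, 3.14].

## Interface

Orientations are given as a rotation vector (axis times angle).
In Python, from workcell import ctrl, cams gives the robot as it stands.
- The arm moves only by the tool move_arm, never from a script. Its argument "steps" is a list of rows, each a list of 3 entries, a list of its own where there are three numbers: the shift along the tool's x, y, z in units of 25 mm (1.0 is 25 mm), then the turn about the tool's z in units of 5 degrees (1.0 is 5 degrees), then the closure, from 0 (fully open) to 1 (shut). A call has 1 to 20 rows; each row shifts and turns the commanded pose from where the row before left it, along the tool's axes as they then stand; what a row does not reach is not made up. A row lasts 1/12 s, in which the tool goes at most 41.7 mm and 7.16 degrees, less where a joint would pass 70% of its speed; a pose out of reach is approached as far as the arm can. A call is refused whole if a number of a shift passes 1 or a number of a turn 1, either way. A call with a gripper value outside its range is refused whole. The fingers move at their own pace and stop on an object; the grip force is fixed at half the most. Time passes only in rows, so rows that do not move let the fingers close. It gives the time, the measured TCP pose, the force, the opening and the grip force at its end, in the units of the state.
- ctrl.get_obs(): the state, without advancing time (a new reading comes with each control period).
- cams.get_image(name): name is "scene" or "side" or "wrist"; returns a dict with "image" (400x640x3 uint8, red, green, blue), "camera_matrix" (3x3 intrinsics, pixels), "xyz" and "rotation" of the camera in the world; the wrist camera has in their place "mount" (4x4, takes a point from camera to tool coordinates, whose origin is the TCP and whose axes are the flange's). Camera axes: x right, y down, z forward; pixel columns grow to the right and rows downward; lengths in mm; the calibration is good to about 2 mm. The wrist camera is an equidistant fisheye: a pixel r from the principal point sees the ray r / f radians off the axis. A picture is of the moment at which its call begins: read the wrist's pose just before it. There is no depth.
- ctrl.close_job(): hands the job in; it is judged then, once.
Trained networks look in the newest picture that a camera, given by its name, has taken for a name from the list of things; names that differ only in an ending like _2 or _b are one class to them, and where a whole thing is asked for, a point or a joint stands for the part that bears it (a point fixed in the world has none). Each returns a list of dicts, best first, with "p" (0 to 1); they miss things now and then, are a little off and sometimes report something else, mostly with a low value. They report only what shows in the picture. A call takes as long as a camera call. They do not tell look-alikes from the thing itself.
- cams.boxes_of(camera, thing): "rect" ([centre column, centre row, width, height] in pixels, round what is visible of it).
- cams.cut_out(camera, thing): "pixels" (400x640 bool, what is visible of it) and "rect" ([centre column, centre row, width, height] in pixels, round what is visible of it).
The state is a dict: "t": time; "qpos": joint angles; "qvel": joint speeds; "joint_torque": joint torques, N m; "ee_pos": TCP position; "orientation": TCP orientation; "ft_force": force on the tool from outside, world axes, zero at the start; "moment": the same for the moment, N m; "width": finger opening in mm; "grasp_force": force on a finger pad.
Only numpy, scipy, OpenCV 4.12 (cv2) and the standard library are available. Lean on these libraries where they do the work, as an engineer would, in place of code of your own. Each camera call takes 0.05 s, during which the arm holds its last target. There are 200 camera calls.

## Working session

There is one attempt and no reset: what is moved stays moved. The work goes in short steps, Python scripts to look and compute and a tool call to move; the robot and the scene stay as the last step left them, time stands still between calls to the robot, and variables do not carry over. Pictures are saved under pics/ and viewed, at most 10 in all, crops included, and the job is handed in when it is done.

Besides the shell and the picture viewer there is one more tool, called after ">>>" as a command line: name --argument value ..., lists and objects as JSON in quotes. move_arm: Moves the arm, as the interface text tells. Its arguments: {"type":"object","properties":{"steps":{"type":"array"}},"required":["steps"]}

```bash
mkdir -p pics; ls
python3 - <<'E'
from workcell import ctrl, cams
import cv2,numpy as np
o=ctrl.get_obs();print({k:np.round(v,3) for k,v in o.items()})
ims=[]
for n in("scene","side"):
    d=cams.get_image(n);cv2.imwrite(f"pics/{n}0.png",d["image"][:,:,::-1]);print(n,d["camera_matrix"].tolist(),d["xyz"],np.round(d["rotation"],3).tolist())
    for th in("tube","offcut","fixture","junction_box","lamp","face_left"):
        print(th,[(round(b["p"],2),np.round(b["rect"]).tolist()) for b in cams.boxes_of(n,th)])
E
```

```text
pics
{'t': np.float64(0.0), 'qpos': array([ 1.126,  0.424,  1.631, -0.   ,  1.089, -0.019]), 'qvel': array([ 0.001,  0.002, -0.002,  0.001, -0.001,  0.   ]), 'joint_torque': array([ 2.0000e-03, -5.4462e+01, -2.7367e+01,  6.5000e-02,  2.3000e-02,
       -0.0000e+00]), 'ee_pos': array([257.909, 568.701, 221.914]), 'orientation': array([-6.64e-01, -3.07e+00,  2.00e-03]), 'ft_force': array([ 0.672, -0.057,  0.706]), 'moment': array([ 0.023,  0.038, -0.017]), 'grasp_force': np.float64(0.0), 'width': np.float64(87.883)}
scene [[427.00150814956885, 0.0, 324.95176945925175], [0.0, 427.00150814956885, 206.90778360689345], [0.0, 0.0, 1.0]] [1391.87785191 -142.90675049  648.41348543] [-1.802, -1.442, 0.728]
tube [(0.77, [438.0, 184.0, 28.0, 37.0]), (0.71, [408.0, 171.0, 21.0, 32.0])]
offcut [(0.93, [200.0, 207.0, 22.0, 24.0])]
fixture [(0.38, [436.0, 224.0, 18.0, 24.0])]
junction_box [(0.93, [185.0, 276.0, 56.0, 52.0])]
lamp [(0.79, [436.0, 222.0, 23.0, 23.0])]
face_left [(0.77, [320.0, 219.0, 22.0, 19.0])]
side [[390.6840771865083, 0.0, 318.3927265973996], [0.0, 390.6840771865083, 197.26642601792977], [0.0, 0.0, 1.0]] [ 499.81687438 -677.95238252  466.13476271] [-2.116, 0.13, -0.09]
tube [(0.64, [256.0, 146.0, 22.0, 38.0]), (0.56, [288.0, 139.0, 16.0, 36.0])]
offcut [(0.97, [273.0, 308.0, 33.0, 43.0])]
fixture [(0.92, [308.0, 212.0, 125.0, 54.0])]
junction_box [(0.65, [431.0, 299.0, 64.0, 69.0]), (0.4, [256.0, 146.0, 20.0, 36.0])]
lamp [(0.7, [307.0, 213.0, 121.0, 57.0])]
face_left [(0.77, [336.0, 197.0, 22.0, 16.0])]
```

View pics/scene0.png

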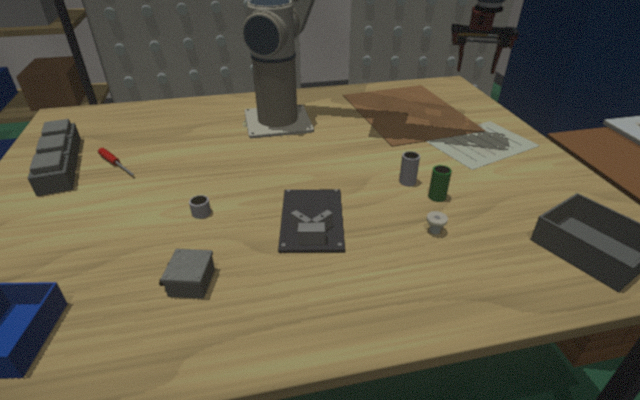

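View pics/side0.png

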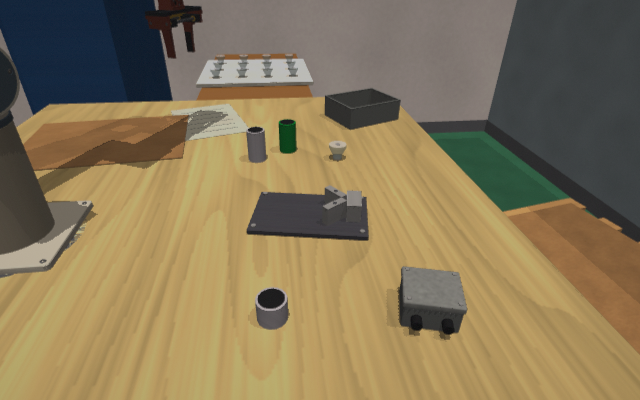

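The scene picture shows the grey tube at (410,168) and the fixture at (312,220). The side picture has the tube at (257,144) and the fixture at (308,214). Things that could be taken for the tube are:
- the green look-alike: scene (439,183), side (287,136)
- the short offcut: scene (200,207), side (272,308)
- the lamp: scene (436,222)

I choose the grey tall tube. Next is a close crop, then triangulation.

```bash
cat > h.py <<'E'
import numpy as np,cv2
from scipy.spatial.transform import Rotation as R
from scipy.optimize import least_squares
from workcell import ctrl,cams
def proj(d,P):
    M=R.from_rotvec(d["rotation"]).as_matrix() if np.size(d["rotation"])==3 else np.array(d["rotation"])
    q=(np.atleast_2d(P)-d["xyz"])@M
    uv=q@np.array(d["camera_matrix"]).T
    return uv[:,:2]/uv[:,2:]
E
python3 - <<'E'
from h import *
A=cams.get_image("scene");B=cams.get_image("side")
import pickle;pickle.dump((A,B),open("ab.pkl","wb"))
def tri(a,b):return least_squares(lambda X:np.r_[proj(A,X)[0]-a,proj(B,X)[0]-b],[500,100,30]).x
for n,a,b in(("tube",(408,171),(256,146)),("green",(438,184),(288,137)),("off",(200,207),(273,308))):
    X=tri(a,b);print(n,X.round(),proj(A,X).round(1),proj(B,X).round(1))
def crop(d,u,v,w,h,s):return cv2.resize(d["image"][v:v+h,u:u+w,::-1],None,fx=s,fy=s,interpolation=cv2.INTER_CUBIC)
im=np.zeros((600,800,3),np.uint8)
def put(c,x,y):im[y:y+c.shape[0],x:x+c.shape[1]]=c
put(crop(A,273,183,78,73,5),0,0)
put(crop(B,244,182,130,60,3),400,0)
put(crop(A,390,145,66,60,4),0,370);put(crop(B,240,110,66,60,4),400,370)
cv2.imwrite("pics/c1.png",im)
E
```

```text
tube [465. 301.  35.] [[408.1 170.7]] [[256.1 146.3]]
green [553. 348.  40.] [[437.9 184.4]] [[287.8 136.6]]
off [ 491. -258.   18.] [[199.6 207.7]] [[272.7 307.6]]Traceback (most recent call last):
  File "<stdin>", line 12, in <module>
  File "<stdin>", line 9, in put
ValueError: could not broadcast input array from shape (240,264,3) into shape (230,264,3)
```

Run:
```python
from h import *
import pickle;A,B=pickle.load(open("ab.pkl","rb"))
def crop(d,u,v,w,h,s):return cv2.resize(d["image"][v:v+h,u:u+w,::-1],None,fx=s,fy=s,interpolation=cv2.INTER_CUBIC)
im=np.zeros((600,800,3),np.uint8)
def put(c,x,y):im[y:y+c.shape[0],x:x+c.shape[1]]=c
put(crop(A,273,183,78,73,5),0,0)
put(crop(B,244,182,130,60,3),400,0)
put(crop(A,390,145,66,57,4),0,370);put(crop(B,240,110,66,57,4),400,370)
cv2.imwrite("pics/c1.png",im)
```

```text
(no output)
```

View pics/c1.png

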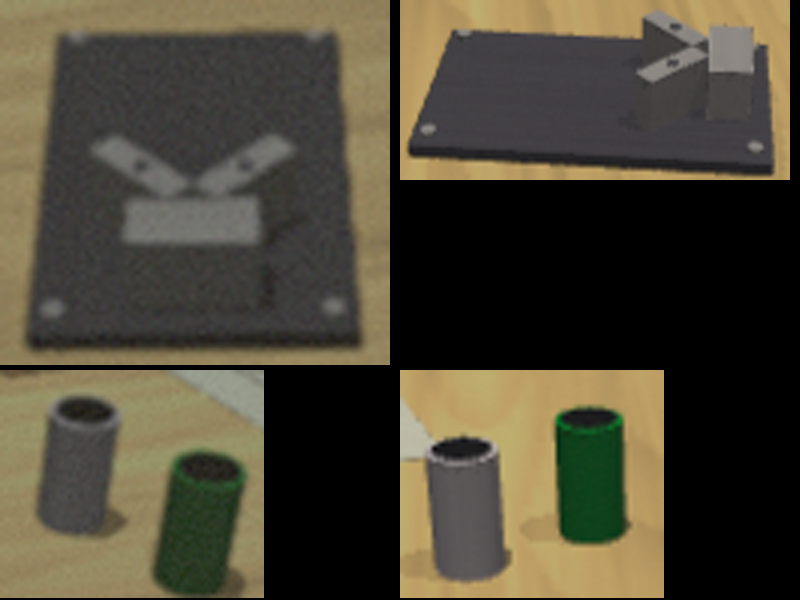

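The crop confirms the choice: the plain grey tube with a black plug, left of the green look-alike. Next I fit the fixture pose and the tube.

Run:
```python
from h import *
import pickle;A,B=pickle.load(open("ab.pkl","rb"))
c=lambda p,s,o:(np.array(p,float)+.5)/s-.5+o
fa=[(-120,-75,12,58,35),(-120,75,12,340,33),(120,-75,0,28,348),(120,75,0,360,346),(27.2,-36.8,52,118,135),(38.5,-48.1,52,92,150),(27.2,36.8,52,272,135),(38.5,48.1,52,297,150)]
fb=[(-120,-75,12,10,150),(-120,75,12,50,30),(120,-75,0,372,174),(120,75,12,367,44),(27.2,-36.8,52,238,73),(38.5,-48.1,52,254,82)]
fa,fb=np.array(fa,float),np.array(fb,float)
ua=c(fa[:,3:],5,(273,183));ub=c(fb[:,3:],3,(244,182))
def T(p,P):
    C,S=np.cos(p[3]),np.sin(p[3]);return P@np.array([[C,S,0],[-S,C,0],[0,0,1]])+[p[0],p[1],p[2]]
fit=lambda p:np.r_[(proj(A,T(p,fa[:,:3]))-ua).ravel(),(proj(B,T(p,fb[:,:3]))-ub).ravel()]
r=least_squares(fit,[550,0,0,0],x_scale=[10,10,10,.1],loss="soft_l1");print("fixture",r.x.round(3),fit(r.x).round(1))
p=r.x;print("seat",T(p,np.array([[30,0,12.]])))
th=np.linspace(0,6.28,90)
def cyl(q):
    P=[np.c_[q[0]+24*np.cos(th),q[1]+24*np.sin(th),0*th+z] for z in(q[2],q[2]+q[3])]
    return np.vstack(P)
ta=c(np.array([[38,26],[120,165]]),4,(390,145)).ravel();tb=c(np.array([[25,65],[108,211]]),4,(240,110)).ravel()
def ft(q):
    a=proj(A,cyl(q));b=proj(B,cyl(q));return np.r_[a.min(0),a.max(0),b.min(0),b.max(0)]-np.r_[ta,tb]
r=least_squares(ft,[465,301,0,80]);print("tube",r.x.round(1),r.fun.round(1))
q=[*r.x]
o=ctrl.get_obs();M=R.from_rotvec(o["orientation"]).as_matrix();print(M.round(3),o["ee_pos"])
```

```text
fixture [ 5.77257e+02  8.41600e+00 -2.28300e+00 -1.97000e-01] [-0.6 -0.  -0.9 -0.3 -0.   1.9  0.6  1.3 -0.6  0.8 -0.4  0.8  0.1  0.4
  0.1  0.2 -1.  -2.4  0.4 -0.8  0.3  0.7 -0.4 -0.8 -0.9 -0.7 -0.8 -0.4]
seat [[606.67770405   2.54990103   9.71653078]]
tube [465.6 302.4  -0.6  83.2] [-0.5  0.   0.3  0.6  0.1  0.  -0.4 -0.5]
[[-0.911  0.413  0.   ]
 [ 0.413  0.911  0.   ]
 [-0.     0.    -1.   ]] [258.13385421 569.2026654  222.69501094]
```

>>> move_arm --steps '[[[0,0,0],-0.87,0],[[0,0,0],-0.87,0],[[0,0,0],-0.87,0],[[-0.85,-0.73,0.1],0,0],[[-0.85,-0.73,0.1],0,0],[[-0.85,-0.73,0.1],0,0],[[-0.85,-0.73,0.1],0,0],[[-0.85,-0.73,0.1],0,0],[[-0.85,-0.73,0.1],0,0],[[-0.85,-0.73,0.1],0,0],[[-0.85,-0.73,0.1],0,0],[[-0.85,-0.73,0.1],0,0],[[-0.85,-0.73,0.1],0,0],[[-0.85,-0.73,0.1],0,0],[[-0.85,-0.73,0.1],0,0],[[0,0,0],0,0],[[0,0,0],0,0]]'

```text
t: 2.22
ee_pos: [465.7, 303.4, 192.6]
orientation: [-0.315, -3.126, -0.0]
ft_force: [-0.5, 0.5, 0.5]
width: 87.5
grasp_force: 0.0
```

Run:
```python
from h import *
o=ctrl.get_obs();d=cams.get_image("wrist")
print(o["t"],o["ee_pos"],o["ft_force"],o["width"]);M=R.from_rotvec(o["orientation"]).as_matrix();print(M.round(3))
print(d["camera_matrix"],np.round(d["mount"],3))
cv2.imwrite("pics/w1.png",d["image"][:,:,::-1])
for th in("tube","fixture"):print(th,[(round(b["p"],2),np.round(b["rect"]).tolist()) for b in cams.boxes_of("wrist",th)])
```

```text
2.2167 [465.66557254 303.38728709 192.61306354] [-0.52588937  0.50288973  0.45387319] 87.50788251555188
[[-0.98   0.199 -0.   ]
 [ 0.199  0.98   0.   ]
 [ 0.     0.    -1.   ]]
[[309.70691629   0.         322.81408358]
 [  0.         309.70691629 196.86204182]
 [  0.           0.           1.        ]] [[ 1.0000e-03 -9.5700e-01 -2.9100e-01  8.0496e+01]
 [ 1.0000e+00  1.0000e-03  0.0000e+00  4.7800e-01]
 [ 0.0000e+00 -2.9100e-01  9.5700e-01 -1.6171e+02]
 [ 0.0000e+00  0.0000e+00  0.0000e+00  1.0000e+00]]
tube [(0.87, [376.0, 250.0, 45.0, 72.0]), (0.74, [321.0, 184.0, 48.0, 64.0])]
fixture [(0.94, [138.0, 250.0, 95.0, 77.0]), (0.66, [340.0, 343.0, 35.0, 20.0])]
```

View pics/w1.png

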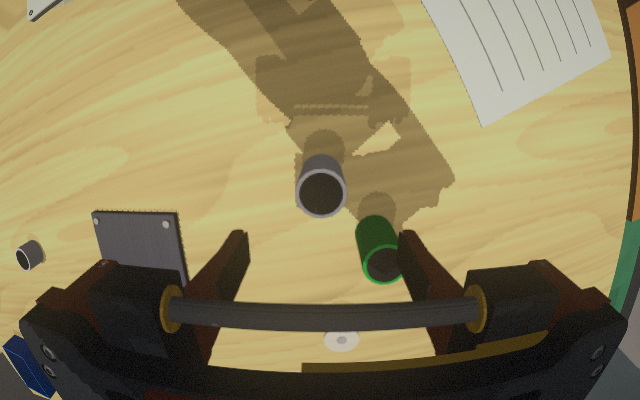

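The wrist picture shows the grey tube's top ring centred at (321,193), midway between the fingers. The green one is at (381,250), just outside the +y finger. I convert the ring to the world.

```bash
cat >> h.py <<'E'
def wray(d,o,uv):
    K=np.array(d["camera_matrix"]);x=(np.array(uv,float)-K[:2,2])/K[0,0];t=np.hypot(*x)
    r=np.r_[x/t*np.sin(t),np.cos(t)];m=np.array(d["mount"]);M=R.from_rotvec(o["orientation"]).as_matrix()
    return M@m[:3,3]+o["ee_pos"],M@m[:3,:3]@r
def wplane(d,o,uv,z):
    c,r=wray(d,o,uv);return c+r*(z-c[2])/r[2]
def wproj(d,o,P):
    m=np.array(d["mount"]);M=R.from_rotvec(o["orientation"]).as_matrix();K=np.array(d["camera_matrix"])
    q=((np.atleast_2d(P)-o["ee_pos"])@M-m[:3,3])@m[:3,:3]
    h=np.hypot(q[:,0],q[:,1]);t=np.arctan2(h,q[:,2]);return K[:2,2]+(q[:,:2].T*t/h).T*K[0,0]
E
python3 - <<'E'
from h import *
o=ctrl.get_obs();d=cams.get_image("wrist")
im=d["image"]
# ring: centre from left/right/top/bottom extremes seen
for uv in((321.5,193),(381,265)):print(wplane(d,o,uv,85))
print(wplane(d,o,(295.5,193),85),wplane(d,o,(347.5,193),85))
print("bed corners",wplane(d,o,(92,212),12),wplane(d,o,(178,212),12))
C,S=np.cos(-.197),np.sin(-.197)
for P in((-120,-75),(-120,75)):
    w=np.array([C*P[0]-S*P[1]+577.3,S*P[0]+C*P[1]+8.4,12]);print(w,wproj(d,o,w))
E
```

```text
[462.2456514  304.75617692  85.        ]
[547.65316788 348.57853278  85.        ]
[457.62466869 281.59111837  85.        ] [466.84650219 327.90803776  85.        ]
bed corners [444.68847913 -34.01892111  12.        ] [471.61624321 116.64296213  12.        ]
[444.94140093 -41.66197412  12.        ] [[ 88.86109299 213.00541452]]
[474.30063715 105.43675207  12.        ] [[171.54135146 215.4141225 ]]
```

>>> move_arm --steps '[[[0.06,0,0.7],0,0],[[0,0,0.7],0,0],[[0,0,0.7],0,0],[[0,0,0.7],0,0],[[0,0,0.7],0,0],[[0,0,0.7],0,0],[[0,0,0.7],0,0],[[0,0,0.7],0,0],[[0,0,0.7],0,0],[[0,0,0.1],0,0],[[0,0,0],0,0],[[0,0,0],0,1],[[0,0,0],0,1],[[0,0,0],0,1],[[0,0,0],0,1],[[0,0,0],0,1],[[0,0,0],0,1],[[0,0,0],0,1],[[0,0,0],0,1],[[0,0,0],0,1]]'

```text
t: 4.08
ee_pos: [463.5, 304.3, 33.0]
orientation: [-0.311, -3.126, 0.001]
ft_force: [-0.7, -2.5, 6.0]
width: 47.9
grasp_force: 30.0
```

>>> move_arm --steps '[[[0,0,-0.5],0,1],[[0,0,-0.8],0,1],[[0,0,-0.8],0,1],[[0,0,-0.8],0,1],[[0,0,-0.7],0,1],[[-0.47,-0.89,0],0,1],[[-0.47,-0.89,0],0,1],[[-0.47,-0.89,0],0,1],[[-0.47,-0.89,0],0,1],[[-0.47,-0.89,0],0,1],[[-0.47,-0.89,0],0,1],[[-0.47,-0.89,0],0,1],[[-0.47,-0.89,0],0,1],[[-0.47,-0.89,0],0,1],[[-0.47,-0.89,0],0,1],[[-0.47,-0.89,0],0,1],[[-0.47,-0.89,0],0,1],[[0,0,0],0,1],[[0,0,0],0,1]]'

```text
t: 5.67
ee_pos: [549.5, 14.1, 123.1]
orientation: [0.315, 3.125, 0.0]
ft_force: [-0.9, 0.1, -2.8]
width: 47.8
grasp_force: 30.0
```

Run:
```python
from h import *
import pickle
o=ctrl.get_obs();d=cams.get_image("wrist");pickle.dump((o,d),open("w2.pkl","wb"))
print(o["t"],o["ee_pos"],o["ft_force"],o["width"]);M=R.from_rotvec(o["orientation"]).as_matrix();print(M.round(3))
cv2.imwrite("pics/w2.png",d["image"][:,:,::-1])
```

```text
5.6667 [549.54072164  14.14808253 123.08342545] [-0.89994647  0.12494521 -2.75986196] 47.828787580797766
[[-0.98   0.199  0.   ]
 [ 0.199  0.98   0.   ]
 [-0.     0.    -1.   ]]
```

View pics/w2.png

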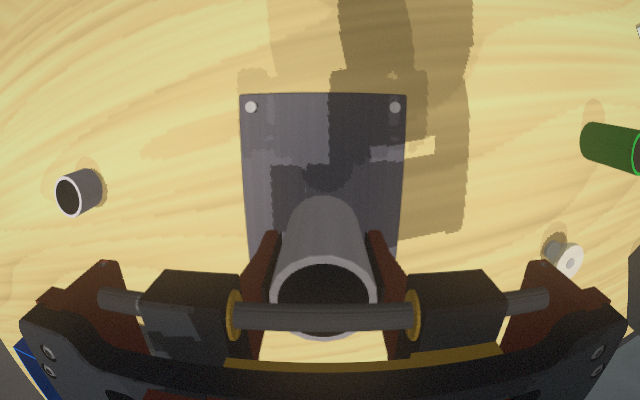

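The wrist picture shows the bed's front corners at (240,95) and (406,96), with the held tube upright and central at (323,265). I check the fixture pose with these.

Run:
```python
from h import *
import pickle
o,d=pickle.load(open("w2.pkl","rb"))
g=cv2.cvtColor(d["image"],cv2.COLOR_RGB2GRAY).astype(float);rg=d["image"][:,:,0].astype(float)-d["image"][:,:,2]
# bed is neutral, wood is warm: threshold R-B for edges
def edge(v,sgn):
    row=cv2.GaussianBlur(rg,(5,5),0)[v];u0=300 if sgn<0 else 345
    u=u0
    while row[u]<30:u+=sgn
    return u-sgn*((row[u]-30)/(row[u]-row[u-sgn]))
L=[wplane(d,o,(edge(v,-1),v),12) for v in range(115,225,10)]
Rr=[wplane(d,o,(edge(v,1),v),12) for v in range(115,225,10)]
bl=cv2.GaussianBlur(rg,(5,5),0);F=[]
for u in range(255,396,10):
    v=115
    while bl[v,u]<30:v-=1
    F.append(wplane(d,o,(u,v+(bl[v,u]-30)/(bl[v,u]-bl[v+1,u])),12))
L,Rr,F=map(np.array,(L,Rr,F))
for n,E in(("L",L),("R",Rr)):
    k,b=np.polyfit(E[:,0],E[:,1],1);print(n,"yaw",np.arctan(k),"res",np.std(E[:,1]-k*E[:,0]-b),E[0],E[-1])
k,b=np.polyfit(F[:,1],F[:,0],1);print("F yaw",-np.arctan(k),F[0],F[-1])
for yaw in(-.18,-.19,-.197,-.205):
    f=np.array([np.cos(yaw),np.sin(yaw)]);n=np.array([-f[1],f[0]])
    print(yaw,"width",np.mean(Rr[:,:2]@n)-np.mean(L[:,:2]@n),"lat c",(np.mean(Rr[:,:2]@n)+np.mean(L[:,:2]@n))/2,"long c",np.mean(F[:,:2]@f)+120,"old",np.array([577.3,8.4])@n,np.array([577.3,8.4])@f)
print(edge(115,-1),edge(115,1),edge(215,-1),edge(215,1))
```

```text
L yaw -0.20065948399666708 res 0.09860325921839176 [462.60234888 -43.18228169  12.        ] [555.16028527 -61.97927514  12.        ]
R yaw -0.20419962549495513 res 0.1129856800709575 [491.87667843 101.41149988  12.        ] [584.34972856  82.31365654  12.        ]
F yaw -0.19668075975579183 [447.47461692 -25.46130345  12.        ] [471.78530701  95.25462255  12.        ]
-0.18 width 147.32166546373924 lat c 112.96546914015224 long c 566.0922378999308 old 111.61805975814852 566.4691154298056
-0.19 width 147.34336165667193 lat c 118.0661844285297 long c 564.9043913464023 old 117.27707564491884 565.3246302153974
-0.197 width 147.34978220468054 lat c 121.62969055307875 long c 564.0464199218084 old 121.23144246216039 564.4898469933217
-0.205 width 147.3482790208656 lat c 125.69496106140842 long c 563.0392409746378 old 125.74343368299215 563.50194221991
239.85147540983607 405.37378229563745 245.6064880112835 399.19796341042456
```

>>> move_arm --steps '[[[0,0,0.6],0,1],[[0,0,0.7],0,1],[[0,0,0.7],0,1],[[0,0,0.6],0,1],[[0,0,0.3],0,1],[[0,0,0.1],0,1],[[0,0,0],0,1],[[0,0,0],0,1]]'

```text
t: 6.38
ee_pos: [549.6, 15.5, 48.3]
orientation: [0.31, 3.126, 0.0]
ft_force: [0.8, -0.8, -1.0]
width: 48.1
grasp_force: 30.0
```

>>> move_arm --steps '[[[0,0,0.04],0,1],[[0,0,0.04],0,1],[[0,0,0],0,1],[[0,0,0],0,1]]'

```text
t: 6.72
ee_pos: [549.5, 15.0, 46.0]
orientation: [0.311, 3.126, 0.0]
ft_force: [1.2, -0.3, -2.5]
width: 47.4
grasp_force: 30.0
```

>>> move_arm --steps '[[[0,0,0.03],0,1],[[0,0,0],0,1],[[0,0,0],0,1]]'

```text
t: 6.97
ee_pos: [549.4, 15.0, 45.0]
orientation: [0.311, 3.126, 0.0]
ft_force: [0.6, -0.2, -0.9]
width: 47.9
grasp_force: 30.0
```

>>> move_arm --steps '[[[0,0,0.02],0,1],[[0,0,0],0,1],[[0,0,0],0,1]]'

```text
t: 7.22
ee_pos: [549.4, 15.0, 45.0]
orientation: [0.311, 3.126, -0.0]
ft_force: [-1.7, -0.6, 5.0]
width: 47.6
grasp_force: 30.0
```

>>> move_arm --steps '[[[0,0,0.02],0,1],[[0,0,0],0,1],[[0,0,0],0,1]]'

```text
t: 7.47
ee_pos: [549.4, 15.0, 45.0]
orientation: [0.311, 3.126, -0.0]
ft_force: [-2.8, -0.5, 10.5]
width: 47.7
grasp_force: 30.0
```

>>> move_arm --steps '[[[0,0,-0.03],0,1],[[0,0,0],0,0.6],[[0,0,0],0,0.3],[[0,0,0],0,0],[[0,0,0],0,0],[[0,0,0],0,0],[[0,0,0],0,0],[[0,0,0],0,0],[[0,0,-0.3],0,0],[[0,0,-0.7],0,0],[[0,0,-0.8],0,0],[[0,0,-0.8],0,0],[[0,0,-0.8],0,0],[[0,0,-0.3],0,0],[[1,0,0],0,0],[[1,0,0],0,0],[[1,0,0],0,0.5],[[0,0,0],0,1],[[0,0,0],0,1],[[0,0,0],0,1]]'

```text
t: 9.13
ee_pos: [476.8, 29.8, 137.5]
orientation: [0.31, 3.125, 0.0]
ft_force: [0.8, -0.3, 1.1]
width: 64.8
grasp_force: 0.0
```

Run:
```python
from h import *
o=ctrl.get_obs();d=cams.get_image("wrist")
print(o["t"],o["ee_pos"],o["ft_force"],o["width"]);M=R.from_rotvec(o["orientation"]).as_matrix();print(M.round(3))
A=cams.get_image("scene");B=cams.get_image("side")
crop=lambda d,u,v,w,h,s:cv2.resize(d["image"][v:v+h,u:u+w,::-1],None,fx=s,fy=s,interpolation=cv2.INTER_CUBIC)
im=np.zeros((600,780,3),np.uint8);im[:320,:390]=crop(A,260,160,130,107,3)[:320,:390];im[:320,390:]=crop(B,244,145,130,107,3)[:320,:390]
im[320:600,:]=cv2.resize(d["image"][190:330,125:515,::-1],(780,280))
cv2.imwrite("pics/p1.png",im)
for th in("tube",):
  for n in("scene","side","wrist"):print(n,[(round(b["p"],2),np.round(b["rect"],1).tolist()) for b in cams.boxes_of(n,th)])
```

```text
9.1333 [476.82388637  29.8198948  137.48503575] [ 0.7592557  -0.28501503  1.10203275] 64.82977001205457
[[-0.98   0.197  0.002]
 [ 0.197  0.98  -0.   ]
 [-0.002  0.    -1.   ]]
scene [(0.96, [312.4, 198.1, 19.8, 37.1]), (0.61, [437.8, 183.1, 24.3, 34.8])]
side [(0.79, [285.2, 138.4, 14.0, 34.9]), (0.75, [296.8, 194.2, 26.0, 47.2])]
wrist [(0.89, [324.6, 270.7, 54.6, 68.0]), (0.64, [593.8, 207.8, 69.9, 61.7])]
```

View pics/p1.png

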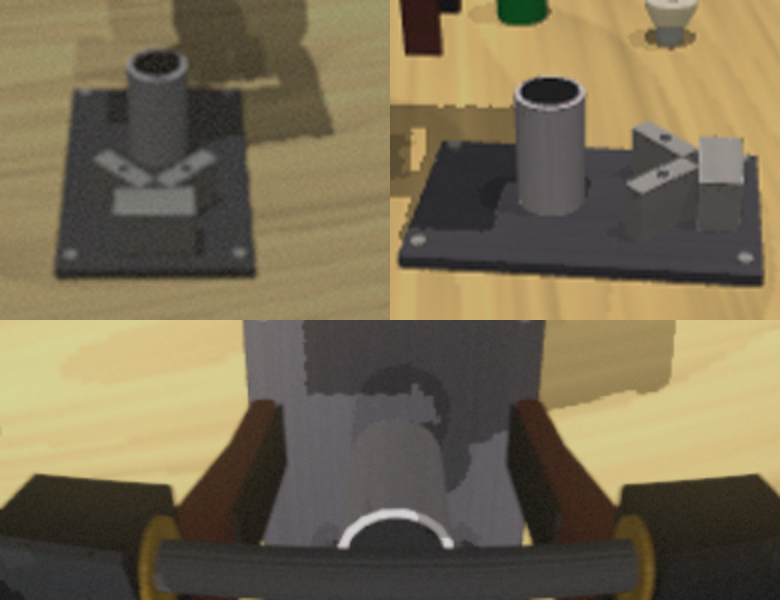

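The tube stands upright and alone on the bed at scene (312,192), clear of the V. I shut the fingers and lower them behind it.

>>> move_arm --steps '[[[0,0,0],0,1],[[0,0,0],0,1],[[0,0,0],0,1],[[0,0,0],0,1],[[0,0,0],0,1],[[0,0,0],0,1],[[0,0,0.6],0,1],[[0,0,0.8],0,1],[[0,0,0.8],0,1],[[0,0,0.8],0,1],[[0,0,0.8],0,1],[[0,0,0.4],0,1],[[0,0,0.1],0,1],[[0,0,0],0,1],[[0,0,0],0,1],[[0,0,0],0,1]]'

```text
t: 10.77
ee_pos: [476.5, 29.9, 30.6]
orientation: [0.31, 3.125, 0.0]
ft_force: [0.5, -0.3, -0.6]
width: 0.4
grasp_force: 0.0
```

>>> move_arm --steps '[[[-0.4,-0.03,0],0,1],[[-0.4,0,0],0,1],[[-0.3,0,0],0,1],[[-0.1,0,0],0,1],[[0,0,0],0,1],[[0,0,0],0,1]]'

```text
t: 11.27
ee_pos: [505.1, 23.1, 29.6]
orientation: [-0.311, -3.126, 0.0]
ft_force: [0.2, 0.1, -0.1]
width: 0.7
grasp_force: 0.0
```

>>> move_arm --steps '[[[-0.08,0,0],0,1],[[-0.08,0,0],0,1],[[-0.08,0,0],0,1],[[-0.08,0,0],0,1],[[-0.08,0,0],0,1],[[-0.08,0,0],0,1],[[-0.08,0,0],0,1],[[-0.08,0,0],0,1],[[-0.08,0,0],0,1],[[-0.08,0,0],0,1],[[-0.08,0,0],0,1],[[-0.08,0,0],0,1],[[-0.08,0,0],0,1],[[-0.08,0,0],0,1],[[-0.08,0,0],0,1]]'

```text
t: 12.52
ee_pos: [534.6, 17.2, 29.7]
orientation: [-0.31, -3.126, 0.0]
ft_force: [-0.8, 0.4, 0.1]
width: 0.6
grasp_force: 0.4
```

Run:
```python
from h import *
o=ctrl.get_obs()
A=cams.get_image("scene");B=cams.get_image("side")
print(o["t"],o["ee_pos"],o["ft_force"],R.from_rotvec(o["orientation"]).as_matrix().round(4))
crop=lambda d,u,v,w,h,s:cv2.resize(d["image"][v:v+h,u:u+w,::-1],None,fx=s,fy=s,interpolation=cv2.INTER_CUBIC)
cv2.imwrite("pics/p2.png",np.hstack([crop(A,270,150,98,110,4),crop(B,254,130,98,110,4)]))
```

```text
12.5167 [534.63545319  17.24816036  29.67072118] [-0.79583681  0.38835673  0.08135055] [[-0.9805  0.1967 -0.    ]
 [ 0.1967  0.9805 -0.    ]
 [ 0.     -0.     -1.    ]]
```

View pics/p2.png

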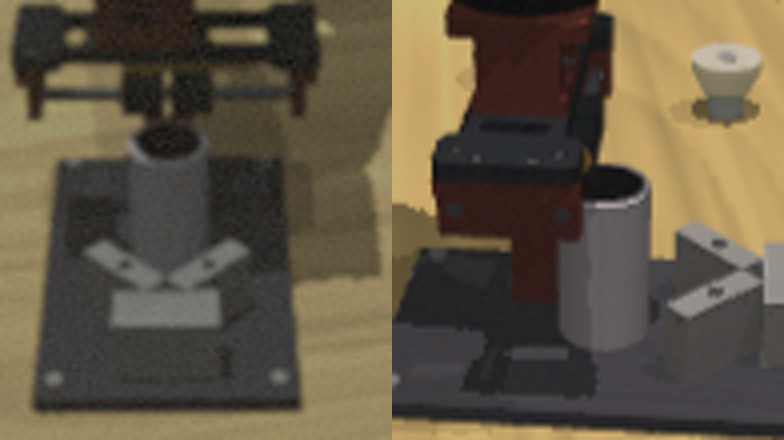

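The side view shows the upright tube with the shut fingers at its back (crop (560,250)), and the contact is low. I keep pushing.

>>> move_arm --steps '[[[-0.08,0,0],0,1],[[-0.08,0,0],0,1],[[-0.08,0,0],0,1],[[-0.08,0,0],0,1],[[-0.08,0,0],0,1],[[-0.08,0,0],0,1],[[-0.08,0,0],0,1],[[-0.08,0,0],0,1],[[-0.08,0,0],0,1],[[-0.08,0,0],0,1],[[-0.08,0,0],0,1],[[-0.08,0,0],0,1],[[-0.08,0,0],0,1],[[-0.08,0,0],0,1],[[-0.08,0,0],0,1],[[-0.08,0,0],0,1]]'

```text
t: 13.95
ee_pos: [566.0, 11.0, 29.7]
orientation: [-0.311, -3.126, 0.0]
ft_force: [-0.8, 1.1, -0.4]
width: 0.6
grasp_force: 0.3
```

>>> move_arm --steps '[[[-0.04,0,0],0,1],[[-0.04,0,0],0,1],[[0,0,0],0,1],[[0,0,0],0,1]]'

```text
t: 14.28
ee_pos: [568.0, 10.6, 29.7]
orientation: [0.311, 3.126, 0.0]
ft_force: [-0.2, 0.3, -0.1]
width: 0.6
grasp_force: 0.0
```

>>> move_arm --steps '[[[-0.03,0,0],0,1],[[0,0,0],0,1],[[0,0,0],0,1]]'

```text
t: 14.53
ee_pos: [568.5, 10.4, 29.7]
orientation: [0.311, 3.126, 0.0]
ft_force: [-0.7, -0.0, 0.9]
width: 0.2
grasp_force: 0.2
```

>>> move_arm --steps '[[[-0.04,0,0],0,1],[[0,0,0],0,1],[[0,0,0],0,1]]'

```text
t: 14.78
ee_pos: [569.6, 10.2, 29.6]
orientation: [0.311, 3.126, 0.0]
ft_force: [-0.4, -0.6, -0.4]
width: 0.6
grasp_force: 0.2
```

>>> move_arm --steps '[[[-0.03,0,0],0,1],[[0,0,0],0,1],[[0,0,0],0,1]]'

```text
t: 15.03
ee_pos: [570.3, 10.1, 29.7]
orientation: [0.311, 3.126, 0.0]
ft_force: [-0.6, 0.7, -0.4]
width: 0.8
grasp_force: 0.2
```

>>> move_arm --steps '[[[-0.03,0,0],0,1],[[0,0,0],0,1],[[0,0,0],0,1]]'

```text
t: 15.28
ee_pos: [570.7, 9.9, 29.6]
orientation: [-0.311, -3.126, 0.0]
ft_force: [-1.5, -0.9, 1.7]
width: 0.5
grasp_force: 1.0
```

>>> move_arm --steps '[[[-0.02,0,0],0,1],[[0,0,0],0,1],[[0,0,0],0,1]]'

```text
t: 15.53
ee_pos: [570.8, 9.8, 29.6]
orientation: [-0.31, -3.125, 0.0]
ft_force: [-5.5, 0.3, 3.7]
width: 0.5
grasp_force: 2.4
```

>>> move_arm --steps '[[[-0.02,0,0],0,1],[[0,0,0],0,1],[[0,0,0],0,1]]'

```text
t: 15.78
ee_pos: [570.8, 9.7, 29.6]
orientation: [-0.31, -3.124, 0.0]
ft_force: [-7.6, -0.3, 4.7]
width: 0.6
grasp_force: 3.1
```

>>> move_arm --steps '[[[-0.03,0,0],0,1],[[0,0,0],0,1],[[0,0,0],0,1]]'

```text
t: 16.03
ee_pos: [570.9, 9.5, 29.5]
orientation: [-0.31, -3.123, 0.001]
ft_force: [-8.4, -0.3, 6.0]
width: 0.2
grasp_force: 4.0
```

>>> move_arm --steps '[[[-0.02,0,0],0,1],[[0,0,0],0,1],[[0,0,0],0,1]]'

```text
t: 16.28
ee_pos: [571.0, 9.4, 29.4]
orientation: [-0.31, -3.122, 0.001]
ft_force: [-9.5, -0.3, 7.3]
width: 0.4
grasp_force: 4.6
```

>>> move_arm --steps '[[[-0.03,0,-0.02],0,1],[[0,0,0],0,1],[[0,0,0],0,1]]'

```text
t: 16.53
ee_pos: [571.1, 9.2, 29.6]
orientation: [-0.31, -3.121, 0.001]
ft_force: [-10.1, -1.7, 6.1]
width: 0.4
grasp_force: 4.8
```

>>> move_arm --steps '[[[-0.03,0,-0.01],0,1],[[0,0,0],0,1],[[0,0,0],0,1]]'

```text
t: 16.78
ee_pos: [571.1, 9.0, 29.7]
orientation: [-0.31, -3.119, 0.001]
ft_force: [-11.6, -1.5, 5.4]
width: 0.6
grasp_force: 5.5
```

Run:
```python
from h import *
o=ctrl.get_obs()
A=cams.get_image("scene");B=cams.get_image("side")
print(o["t"],o["ee_pos"],o["ft_force"],o["moment"],R.from_rotvec(o["orientation"]).as_matrix().round(4))
crop=lambda d,u,v,w,h,s:cv2.resize(d["image"][v:v+h,u:u+w,::-1],None,fx=s,fy=s,interpolation=cv2.INTER_CUBIC)
cv2.imwrite("pics/p3.png",np.hstack([crop(A,280,160,65,90,6),crop(B,280,150,65,90,6)]))
```

```text
16.7833 [571.12267088   9.02092642  29.66000999] [-11.63399911  -1.48121596   5.38716006] [-0.20827832  1.61160815 -0.01622604] [[-9.804e-01  1.968e-01 -6.900e-03]
 [ 1.968e-01  9.804e-01 -2.000e-04]
 [ 6.700e-03 -1.500e-03 -1.000e+00]]
```

View pics/p3.png

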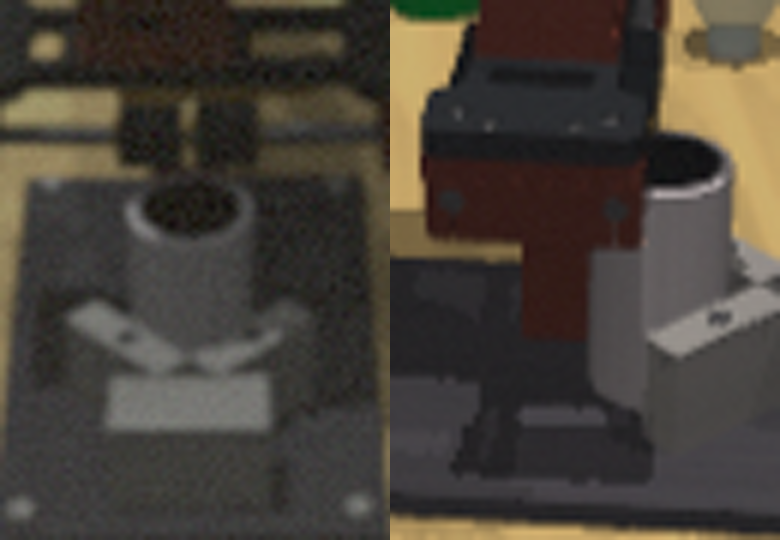

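The picture shows the tube nested upright in the V between both plates (crop (190,270)), with the fingers low at its back. I ease the small side load and press to about 17 N.

>>> move_arm --steps '[[[-0.04,-0.02,-0.01],0,1],[[0,0,0],0,1],[[0,0,0],0,1]]'

```text
t: 17.13
ee_pos: [571.4, 8.3, 29.7]
orientation: [-0.31, -3.118, 0.002]
ft_force: [-13.8, -2.0, 6.9]
width: 0.4
grasp_force: 6.1
```

>>> move_arm --steps '[[[-0.04,-0.02,-0.01],0,1],[[0,0,0],0,1],[[0,0,0],0,1]]'

```text
t: 17.38
ee_pos: [571.5, 8.0, 29.8]
orientation: [-0.31, -3.117, 0.001]
ft_force: [-14.7, -0.0, 6.9]
width: 0.4
grasp_force: 7.3
```

>>> move_arm --steps '[[[-0.04,-0.02,-0.02],0,1],[[0,0,0],0,1],[[0,0,0],0,1]]'

```text
t: 17.63
ee_pos: [571.5, 7.9, 29.9]
orientation: [-0.309, -3.115, 0.0]
ft_force: [-16.5, 4.2, 5.2]
width: 0.5
grasp_force: 8.3
```

>>> move_arm --steps '[[[-0.03,-0.01,-0.01],0,1],[[0,0,0],0,1],[[0,0,0],0,1],[[0,0,0],0,1]]'

```text
t: 17.97
ee_pos: [571.5, 7.8, 30.0]
orientation: [-0.309, -3.113, 0.0]
ft_force: [-17.1, 5.9, 6.1]
width: 0.3
grasp_force: 9.2
```

>>> move_arm --steps '[[[0,0,0],0,1],[[0,0,0],0,1],[[0,0,0],0,1],[[0,0,0],0,1],[[0,0,0],0,1],[[0,0,0],0,1],[[0,0,0],0,1],[[0,0,0],0,1],[[0,0,0],0,1],[[0,0,0],0,1],[[0,0,0],0,1],[[0,0,0],0,1]]'

```text
t: 18.97
ee_pos: [571.5, 7.8, 30.0]
orientation: [-0.309, -3.113, 0.0]
ft_force: [-18.4, 5.6, 6.6]
width: 0.3
grasp_force: 9.2
```

>>> move_arm --steps '[[[0.08,0.014,0.018],0,1],[[0.08,0.014,0.018],0,1],[[0.08,0.014,0.018],0,1],[[0.08,0.014,0.018],0,1],[[0.08,0.014,0.018],0,1],[[0.1,0,0],0,1],[[0.2,0,0],0,1],[[0.4,0,0],0,1],[[0.6,0,0],0,1],[[0.6,0,0],0,1],[[0.6,0,-0.2],0,1],[[0,0,-0.8],0,1],[[0,0,-0.9],0,1],[[0,0,-0.9],0,1],[[0,0,-0.9],0,1],[[0,0,-0.9],0,1],[[0,0,-0.5],0,1],[[0,0,0],0,1],[[0,0,0],0,1]]'

```text
t: 20.55
ee_pos: [507.1, 22.8, 157.3]
orientation: [0.31, 3.125, 0.0]
ft_force: [-0.4, -0.2, 0.1]
width: 0.3
grasp_force: 0.0
```

Run:
```python
from h import *
o=ctrl.get_obs();d=cams.get_image("wrist")
A=cams.get_image("scene");B=cams.get_image("side")
print(o["t"],o["ee_pos"],o["ft_force"])
crop=lambda d,u,v,w,h,s:cv2.resize(d["image"][v:v+h,u:u+w,::-1],None,fx=s,fy=s,interpolation=cv2.INTER_CUBIC)
im=np.zeros((600,780,3),np.uint8);im[:,:390]=crop(A,280,160,65,100,6);im[:,390:]=crop(B,285,150,65,100,6)
# expected outline of the seated tube
f=np.array([.9799,-.1996]);c=np.array([577,8.6])+30*f;th=np.linspace(0,6.28,60)
for dd,u0,x0,v0 in((A,280,0,160),(B,285,390,150)):
    for z in(12,97):
        p=(proj(dd,np.c_[c[0]+24*np.cos(th),c[1]+24*np.sin(th),0*th+z])-[u0,v0]+.5)*6+[x0,0]
        cv2.polylines(im,[p.round().astype(int)],True,(0,255,255),1)
cv2.imwrite("pics/p4.png",im)
```

```text
20.55 [507.05010253  22.83162301 157.27624407] [-0.4121271  -0.21852354  0.09129141]
```

View pics/p4.png

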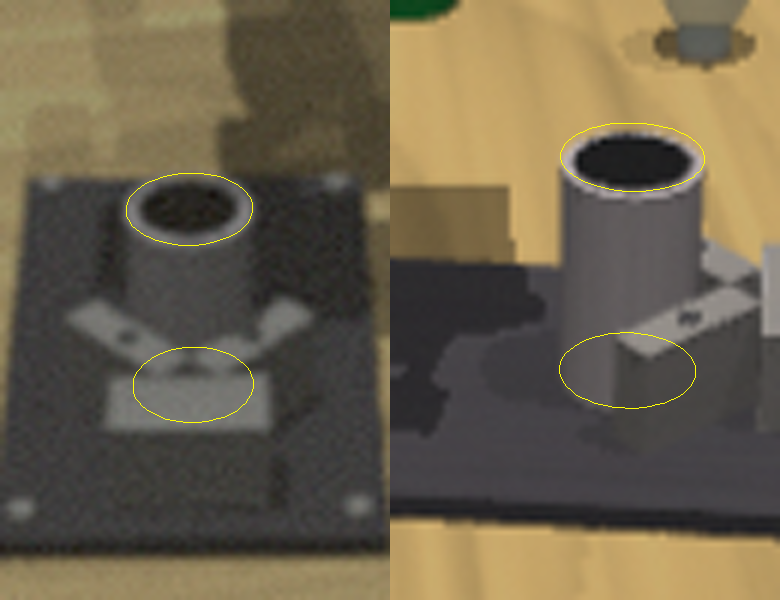

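The tube's rings fall on the predicted seated outline in both views (crop (190,209) and (632,160)), it is upright, and the robot is clear. I hand the job in.

```bash
python3 -c "
from workcell import ctrl
print(ctrl.close_job())"
```

```text
the job is handed in; nothing more can be done
None
```

The tube stands upright in the V, within camera accuracy of the position where it touches both faces; I pressed it home at about 18–19 N (highest reading, under 22 N) for about a second, and the job is handed in at about 21 s with the robot clear.

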